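# Step the marking jig through its three blanks

## Task

On the marking jig, tip the ratchet pawl clear of its toothed locking bar and draw the bar out of the saddle's fork, leaving the bar drawn. Then slide the tray so that the middle of the round blank, next of the square blank and last of the cross-shaped blank comes exactly beneath the fixed pointer; stop for a second at each and leave the cross beneath the pointer. Do not touch the blanks, which stay in their pockets, and leave the other things on the table where they are.

Things in the scene. Friction and masses are not known exactly. Their poses are not given: they have to be found in the camera images.
- jig: Marking jig fixed to the table, grey base plate 300 x 295 x 12 mm (y -165 to +130 mm). Origin on the table straight below the pointer; x, y of the slides are its axes (yaw within 15 degrees). A column stands at x +102 to +148 mm, 220 mm high.
- pointer_tip (a point): tip of the fixed steel pointer, 78 mm above the table, 8 mm above the blanks
- jig_arm_end (a point): robot-side end of the jig's arm, 170 mm above the table: from the column a plate 24 mm thick (jig y -12 to +12 mm) runs over the tray to jig x = -70 mm, 120 to 220 mm above the table, the pointer beneath it. The tray passes under it, a gripper does not: a knob within about 65 mm (jig y) of the arm's mid-plane cannot be held; let go and take the other knob.
- saddle (a joint): lower slide: the dark steel saddle with the tray on it moves along jig x, m, 0 at the start, ends at -0.032 and +0.032; about 1.5 N of friction, stays where left. On its robot side a fork of two prongs straddles the locking bar, so that it cannot move until the bar is drawn.
- tray (a joint): upper slide: plywood tray, 110 (x) x 240 (y) mm, top at 60 mm, moves along jig y, m, 0 at the start (tray centre 30 mm to +y of the pointer), ends -0.098 and +0.038; 1.5 N of friction, stays where left. Pockets 40 mm square, rims 6 mm high, at tray (x, y) (+24, -60), (-16, 0), (+22, +60) mm; which blank lies in which varies. A held knob moved sideways moves both slides.
- left_knob (a point): grip point of the upright steel knob at the tray's +y end: cylinder 20 mm in diameter, 60 to 112 mm above the table; the point is on its axis, 97 mm above the table, 100 mm to +y of the tray's centre. The rim of the nearest pocket is 16 mm from the knob's axis towards the tray's centre and reaches 66 mm above the table.
- right_knob (a point): the same at the tray's -y end, 100 mm to -y of the tray's centre
- round_mid (a point): centre of the round wooden blank, 38 mm in diameter, 10 mm thick, loose in its pocket (1 mm play each side)
- square_mid (a point): centre of the square wooden blank, 38 x 38 x 10 mm, loose in its pocket
- cross_mid (a point): centre of the cross-shaped (plus) wooden blank, 38 x 38 x 10 mm, arms 13 mm wide, loose in its pocket
- pawl (a joint): ratchet pawl on a hinge along jig x; rad, 0 = nose down between the bar's teeth, 0.45 = tipped fully clear; it stays where it is put. Pressing its tail pad down (about 2 N) tips the nose up; the bar is free above about 0.25.
- pawl_pad (a point): middle of the top of the pawl's tail pad, a steel plate 24 x 24 mm, at the start 77 mm above the table and at jig (-120, -120) mm; pressed down it sinks 16 mm until fully clear. The bar's upright post stands 65 mm to its -y side.
- lock_bar (a joint): toothed locking bar, 12 mm square, lying along jig y in a guide at the near side of the jig; m, 0 = home in the fork, grows as it is drawn towards jig -y, end at 0.065; out of the fork above 0.027; about 2 N of friction, stays where left. The pawl stops it within 3 mm while down.
- bar_grip (a point): grip point on the bar's upright post: steel cylinder 16 mm in diameter, 38 to 100 mm above the table; the point is on its axis, 86 mm above the table
- paint_jar: bystander: jar with a steel lid, 64 mm in diameter, 85 mm high, standing; origin at the middle of its foot
- paint_cup: bystander: white cup 64 mm in diameter, 85 mm high, standing near the pawl; origin at the middle of its foot
- foam_block: bystander: white block 90 x 130 x 50 mm on the jig's +y side; origin at the middle of its underside
- tape_roll: bystander: paper roll 96 mm in diameter, 24 mm high, lying flat; origin at the middle of its underside
- brush: bystander: brush lying flat
- spatula: bystander: spatula lying flat on the jig's -y side
- small_can: bystander: can 56 mm in diameter, 70 mm high, standing on the base plate beside the column; origin at the middle of its foot
- round_blank: the round blank itself, same thing as its centre point; origin at the middle of its underside
- square_blank: the square blank itself, same thing as its centre point; origin at the middle of its underside
- cross_blank: the cross blank itself, same thing as its centre point; origin at the middle of its underside
Things that resemble listed ones, but are neither listed nor needed, are in the scene too. What is shaped like the round_blank but blue or turquoise is not meant.

How it is judged:
By the outcome, as a careful person would: the job done as asked, in the order asked, and still so for the second after the job is handed in, with the robot touching nothing.
It also fails if it takes over 72 s, if anything falls off the work surface, if the arm or the gripper's body presses on something with over 40 N, if the wrist force passes 120 N, or if a joint passes its speed limit or range.

## Robot

A 7-joint arm with a two-finger parallel gripper is mounted at the origin on the work surface. World frame = base frame: x ahead of the robot, y to its left, z up, the work surface at z = 0. Lengths are in m, angles in degrees, forces in N, time in s.
With the tool pointing down it reaches from about 0.35 to 0.775 m from the base axis. Payload 3.1 kg.
Tool frame: the origin (TCP) lies on the centre line of the jaws, within the pads' length; the fingertips stand 17 mm ahead of it and the grasp point (between the pads) lies 2 mm behind it (robot.tip_reach is the distance from the TCP to the fingertips, in m); z points along the fingers, y is the direction in which the jaws open and shut (so a half turn about z gives the same grasp; the last joint's range is limited). The gripper opens to 85 mm and grips with 20 to 120 N. Pads are 22 mm wide; open, the fingers measure 114 mm over their backs; the gripper's body (76 mm by 85 mm) begins 54 mm behind the grasp point. The pads swing forward as they close: fully open they stand 13 mm farther back than shut.
Start: joints at [-71.373, 17.813, 0.802, 86.603, -0.252, 75.585, -1.558], TCP at [0.197, 0.513, 0.248] pointing down, gripper open.
Joint ranges: [-154.91, 154.91], [-16.99, 109.72], [-72.82, 74.43], [7.12, 147.25], [-82.49, 262.49], [11.32, 116.49], [-174.64, 174.64]. Speed limits (degrees/s): [159.86, 159.86, 180, 180, 180, 180, 180].

## Interface

Orientations are given as [roll, pitch, yaw] about the fixed x, y, z axes, in that order (R = Rz(yaw) Ry(pitch) Rx(roll)).
In Python, from station import robot, fingers, vision, workorder, recognise gives the robot as it stands. Calls block until the motion is done:
- robot.move_to(position, orientation): joint-space move of the TCP to a pose.
- robot.line_to(position, orientation=None, velocity=0.15, f_stop=None): straight line of the TCP; orientation=None keeps the orientation; velocity is the mean speed in m/s. With f_stop (N) it stops when the force on the tool has changed by that much, and returns True; else False.
- robot.move_j(angles): joint-space move.
- fingers.gripper_to(opening, force=None): opening from 0.0 (shut) to 1.0 (fully open); force is the grip in N (None keeps the last); returns when the fingers have stopped.
- robot.pause(seconds).
- robot.inverse_kinematics(position, orientation): joint angles nearest the present ones, or None.
- vision.grab_frame(name): name is "side" or "top" or "wrist"; returns the picture (420x560x3 uint8, red, green, blue); there is no depth.
- vision.calibration(name): a dict with "mtx" (3x3 intrinsics, pixels), "extrinsics" (4x4, takes a point from world to camera coordinates); the wrist camera has in their place "T_tool_cam" (4x4, takes a point from camera to tool coordinates, whose origin is the TCP and whose axes are the flange's). Camera axes: x right, y up, looking along -z (the intrinsics and any distortion apply to the point x, -y, -z); pixel columns grow to the right and rows downward; lengths in m; the calibration is good to about 2 mm. A picture is of the moment at which its call begins: read the wrist's pose just before it. calibration takes no time and is no camera call.
A pose or a line that the arm cannot do raises robot.PlanningError and nothing moves.
- workorder.close_job(): hands the job in, once; it reports no verdict.
Trained networks look in the newest picture that a camera, given by its name, has taken for a name from the list of things; names that differ only in an ending like _2 or _b are one class to them, and where a whole thing is asked for, a point or a joint stands for the part that bears it (a point fixed in the world has none). Each returns a list of dicts, best first, with "p" (0 to 1); they miss things now and then, are a little off and sometimes report something else, mostly with a low value. They report only what shows in the picture. A call takes as long as a camera call. They do not tell look-alikes from the thing itself.
- recognise(label, camera): "rect" ([centre column, centre row, width, height] in pixels, round what is visible of it).
Readings, each from a call of its own:
- robot.current_time_s(): time.
- robot.current_joint_positions(): joint angles.
- robot.current_dq(): joint speeds.
- robot.current_joint_torque(): joint torques, N m.
- robot.current_tool_pos(): TCP position.
- robot.current_eef_rot(): TCP orientation.
- robot.current_contact_force(): force on the tool from outside, world axes, zero at the start.
- robot.current_torque(): the same for the moment, N m.
- robot.current_finger_gap(): opening from 0.0 (shut) to 1.0 (fully open).
Only numpy, scipy, OpenCV 4.12 (cv2) and the standard library are available. Lean on these libraries where they do the work, as an engineer would, in place of code of your own. Each camera call takes 0.05 s, during which the arm holds its last target.

## Working session

There is one attempt and no reset: what is moved stays moved. The work goes in short steps, each a Python script; the robot and the scene stay as the last script left them, time stands still between calls to the robot, and variables do not carry over. Pictures are saved under pics/ and viewed, and the job is handed in when it is done.

```bash
ls -la; mkdir -p pics; python3 - <<'E'
from station import robot, fingers, vision, workorder, recognise
import cv2
for n in ("side","top","wrist"):
    im=vision.grab_frame(n); cv2.imwrite(f"pics/{n}0.png",im[:,:,::-1])
    print(n,vision.calibration(n))
print(robot.current_time_s(),robot.current_tool_pos(),robot.current_eef_rot())
E
```

```text
total 12
drwxr-xr-x  3 agent agent 4096 Dec  7 15:33 .
drwxr-xr-x 23 root  root  4096 Dec  7 15:33 ..
drwxr-xr-x  2 agent agent 4096 Dec  7 15:33 pics
side {'mtx': array([[464.97445093,   0.        , 287.78069431],
       [  0.        , 464.97445093, 216.70575186],
       [  0.        ,   0.        ,   1.        ]]), 'extrinsics': array([[ 0.76109807, -0.64845693, -0.01527512, -0.38936567],
       [ 0.48884723,  0.55796646,  0.6705981 , -0.39314865],
       [-0.42633098, -0.51785813,  0.74166357, -0.80682974],
       [ 0.        ,  0.        ,  0.        ,  1.        ]])}
top {'mtx': array([[499.98225884,   0.        , 279.79580851],
       [  0.        , 499.98225884, 210.55906734],
       [  0.        ,   0.        ,   1.        ]]), 'extrinsics': array([[ 0.00653901, -0.99989894, -0.01262334,  0.06794738],
       [ 0.98069975,  0.0039456 ,  0.19548003, -0.60750931],
       [-0.19541046, -0.01365795,  0.98062644, -1.17799054],
       [ 0.        ,  0.        ,  0.        ,  1.        ]])}
wrist {'mtx': array([[320.24930909,   0.        , 282.25953309],
       [  0.        , 320.24930909, 204.77971889],
       [  0.        ,   0.        ,   1.        ]]), 'T_tool_cam': array([[ 9.78874808e-04,  9.49466166e-01,  3.13867873e-01,
         8.13566096e-02],
       [ 9.99999497e-01, -8.61497463e-04, -5.12673124e-04,
        -6.05461647e-04],
       [-2.16369408e-04,  3.13868218e-01, -9.49466532e-01,
        -1.26859560e-01],
       [ 0.00000000e+00,  0.00000000e+00,  0.00000000e+00,
         1.00000000e+00]])}
0.15 [0.19702073 0.51292715 0.24746594] [-1.79895262e+02  5.28774056e-03  1.58990754e+02]
```

View pics/top0.png

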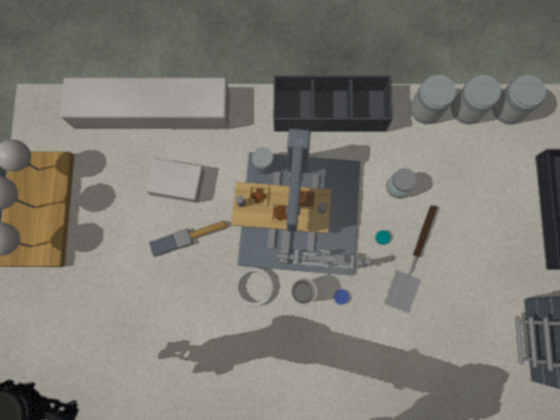

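View pics/side0.png

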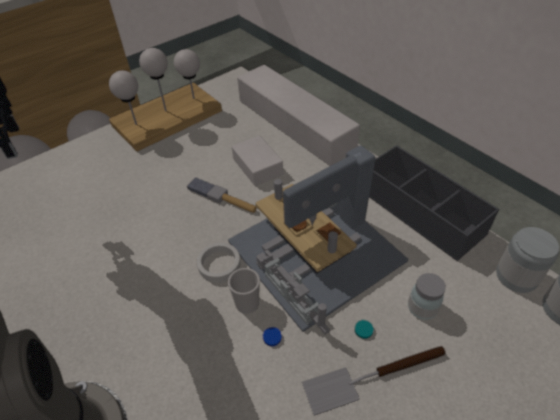

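View pics/wrist0.png

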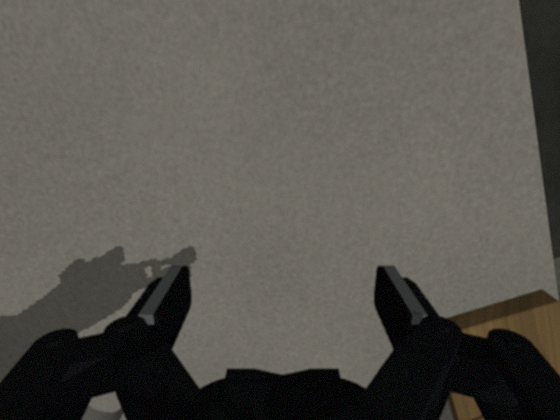

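The top view shows the jig around pixel (300,210), the post near (365,262), the knobs near (240,201) and (323,208), the cup at (303,291) and the tape roll at (257,288). The blue and teal discs at (341,297) and (383,237) are decoys. I'll crop closer.

```bash
cat > h.py <<'E'
import numpy as np, cv2
from station import robot, fingers, vision, workorder, recognise
F=np.diag([1,-1,-1.])
def cam(name, pose=None):
    c=vision.calibration(name)
    if name!="wrist":
        E=c["extrinsics"]; return c["mtx"],F@E[:3,:3],F@E[:3,3]
    p,rpy=pose; T=np.eye(4); T[:3,:3]=R(rpy); T[:3,3]=p
    E=np.linalg.inv(T@c["T_tool_cam"]); return c["mtx"],F@E[:3,:3],F@E[:3,3]
def R(rpy):
    from scipy.spatial.transform import Rotation as r
    return r.from_euler("xyz",rpy,degrees=True).as_matrix()
def proj(P,C):
    K,Rm,t=C; q=(np.atleast_2d(P)@Rm.T+t)@K.T; return q[:,:2]/q[:,2:]
def back(uv,z,C):
    K,Rm,t=C; d=Rm.T@np.linalg.inv(K)@np.array([uv[0],uv[1],1.]); o=-Rm.T@t
    return o+d*(z-o[2])/d[2]
def pose(): return np.array(robot.current_tool_pos()),np.array(robot.current_eef_rot())
def crop(im,x0,y0,x1,y1,s,fn):
    c=cv2.resize(im[y0:y1,x0:x1,::-1],None,fx=s,fy=s,interpolation=cv2.INTER_CUBIC)
    c=np.clip(c*1.5,0,255).astype(np.uint8); cv2.imwrite(fn,c)
E
python3 - <<'E'
from h import *
im=cv2.imread("pics/top0.png")[:,:,::-1]; crop(im,225,120,385,310,4.2 if 0 else 3.1,"pics/topc.png")
crop(im,225,125,375,275,4,"pics/topc.png")
im=cv2.imread("pics/side0.png")[:,:,::-1]; crop(im,220,140,420,340,3,"pics/sidec.png")
E
```

```text
(no output)
```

View pics/topc.png

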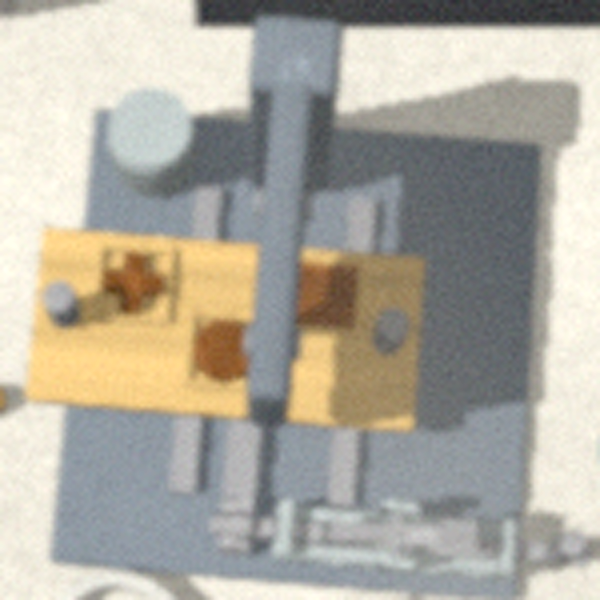

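View pics/sidec.png

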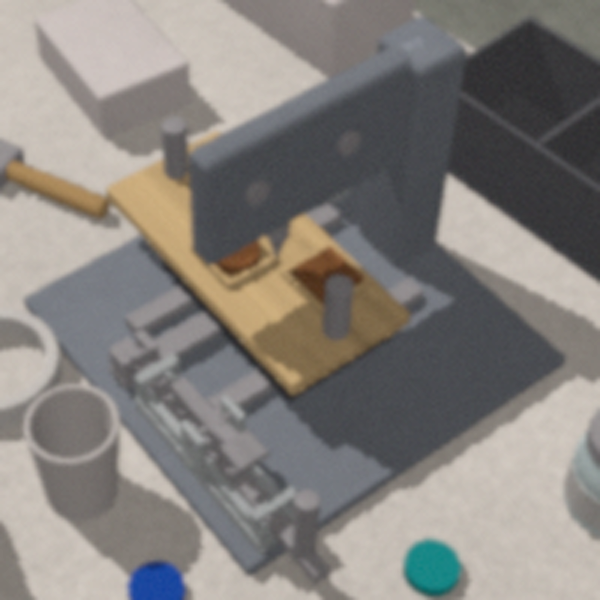

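```bash
cat > fit.py <<'E'
from h import *
from scipy.optimize import least_squares
T,S=cam("top"),cam("side")
# jig pts, obs
obs=[("t",(0,.130,.112),(240.5,200.5)),("t",(0,-.070,.112),(323,207.5)),("t",(-.120,-.185,.100),(368,261)),
("t","+ +",(249.5,152.5)),("t","+ -",(360,162)),("t","- +",(238.7,265.5)),("t","- -",(355,274.5)),
("s",(0,.130,.112),(278,180.7)),("s",(0,-.070,.112),(332.7,234)),("s",(-.120,-.185,.100),(322,305.7)),
("s","- +",(228.3,240.7)),("s","+ -",(408.3,259.3)),("s","- -",(303.3,330.7))]
def pt(p,xa):
    if isinstance(p,str):
        sx,sy=p.split(); return ((xa+.3 if sx=="+" else xa),(.13 if sy=="+" else -.165),.012)
    return p
def res(v,full=False):
    x,y,a,xa,tx,ty,sx,sy=v; c,s=np.cos(a),np.sin(a); out=[]
    for w,p,uv in obs:
        q=pt(p,xa); P=(x+c*q[0]-s*q[1],y+s*q[0]+c*q[1],q[2])
        out.append(proj(P,T if w=="t" else S)[0]-uv)
    o=np.array(out)
    return o if full else np.r_[o.ravel(), np.array([tx,ty,sx,sy])]
r=least_squares(res,[.6,0,0,-.15,0,0,0,0],loss="soft_l1")
print(r.x[:4],np.degrees(r.x[2])); print(res(r.x,True).round(1))
x,y,a=r.x[:3]; np.save("jig.npy",r.x[:3])
def J(q): c,s=np.cos(a),np.sin(a); return np.array([x+c*q[0]-s*q[1],y+s*q[0]+c*q[1],q[2]])
for n,q in dict(lk=(0,.13,.097),rk=(0,-.07,.097),pad=(-.12,-.12,.077),post=(-.12,-.185,.086)).items(): print(n,J(q).round(4),np.hypot(*J(q)[:2]))
for n,uv in dict(cup=(303,291),tape=(257,288)).items(): print(n,back(uv,.05,T), )
E
python3 fit.py
```

```text
[ 0.61356335  0.03679949 -0.07567321 -0.14901447] -4.335755404831215
[[-0.9 -1. ]
 [ 0.4 -1.5]
 [ 0.7 -0.2]
 [-0.8 -0.5]
 [ 0.6 -1.6]
 [-1.2  0.1]
 [-0.5  0.6]
 [-0.8  1.6]
 [-0.   1.5]
 [ 0.3  1.7]
 [-1.6 -1.1]
 [ 0.7 -0.2]
 [-0.3  0.4]]
lk [0.6234 0.1664 0.097 ] 0.6452247961439246
rk [ 0.6083 -0.033   0.097 ] 0.609165793032517
pad [ 0.4848 -0.0738  0.077 ] 0.49041702846205953
post [ 0.4799 -0.1386  0.086 ] 0.49953321982045956
cup [0.4110252 0.0138739 0.05     ]
tape [0.41753533 0.12533008 0.05      ]
```

```bash
cat >> h.py <<'E'
def J(q):
    x,y,a=np.load("jig.npy"); c,s=np.cos(a),np.sin(a); return np.array([x+c*q[0]-s*q[1],y+s*q[0]+c*q[1],q[2]])
def inv(p):
    x,y,a=np.load("jig.npy"); c,s=np.cos(a),np.sin(a); d=np.array(p)[:2]-[x,y]; return np.array([c*d[0]+s*d[1],-s*d[0]+c*d[1],p[2]])
def ORI(): return [180,0,180+np.degrees(np.load("jig.npy")[2])]
E
python3 - <<'E'
from h import *
print(robot.inverse_kinematics(J((-.1,-.12,.3)),ORI()),robot.inverse_kinematics(J((-.12,-.235,.084)),ORI()),robot.inverse_kinematics(J((.03,.17,.097)),ORI()),robot.inverse_kinematics(J((.03,-.17,.097)),ORI()))
robot.move_to(J((-.1,-.12,.3)),ORI())
p=pose(); im=vision.grab_frame("wrist"); cv2.imwrite("pics/w1.png",im[:,:,::-1]); np.save("w1.npy",np.array(p))
print(p,robot.current_time_s())
E
```

```text
[-32.61727215  15.04968637  49.82954748  88.45906371 -11.56191438
  81.8673345  103.54587808] [-14.57795918  27.97319778  45.499355   106.44823719 -23.92891607
  55.57100892 127.11620494] [-27.64244394  40.51157235  15.40628582  74.1199585  -10.82391305
  66.77584819  74.16591473] [-16.40059186  41.56359542  44.54599718  83.26761872 -30.2356521
  67.55121195 118.18113385]
(array([ 0.50500727, -0.07395081,  0.29974739]), array([ 1.79971516e+02, -2.63859924e-02,  1.75794705e+02])) 2.5667
```

View pics/w1.png

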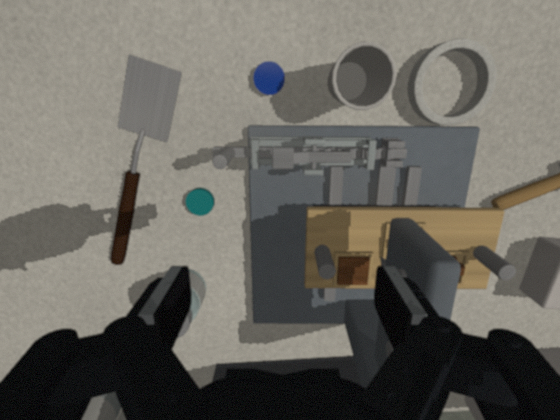

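The wrist view shows the post top near (219,161), the pawl assembly at (270–400,155), the knobs at (325,255) and (500,265), and the cup at (362,78). I'll overlay the projected jig model to check the fit.

```bash
python3 - <<'E'
from h import *
p=np.load("w1.npy"); C=cam("wrist",(p[0],p[1]))
im=cv2.imread("pics/w1.png"); x0,y0,s=170,50,2.2
c=cv2.resize(im[y0:330,x0:530],None,fx=s,fy=s,interpolation=cv2.INTER_CUBIC); c=np.clip(c*1.5,0,255).astype(np.uint8)
for q in [(-.12,-.185,.1),(-.12,-.12,.077),(-.132,-.132,.077),(-.108,-.108,.077),(-.149,-.165,.012),(-.149,.13,.012),(.151,-.165,.012),(0,-.07,.112),(0,.13,.112),(-.055,-.09,.06),(-.055,.15,.06)]:
    u=proj(J(q),C)[0]; print(q,u.round(1)); cv2.circle(c,tuple(int(v) for v in ((u-[x0,y0]+.5)*s)),3,(0,0,255),-1)
cv2.imwrite("pics/w1o.png",c)
E
```

```text
(-0.12, -0.185, 0.1) [217.9 161.6]
(-0.12, -0.12, 0.077) [281.2 157.9]
(-0.132, -0.132, 0.077) [270.1 146.9]
(-0.108, -0.108, 0.077) [292.  168.7]
(-0.149, -0.165, 0.012) [245.6 125.9]
(-0.149, 0.13, 0.012) [479.3 126.7]
(0.151, -0.165, 0.012) [251.9 324.1]
(0, -0.07, 0.112) [325.9 271.1]
(0, 0.13, 0.112) [505.7 271.5]
(-0.055, -0.09, 0.06) [305.8 209. ]
(-0.055, 0.15, 0.06) [503.8 209.5]
```

View pics/w1o.png

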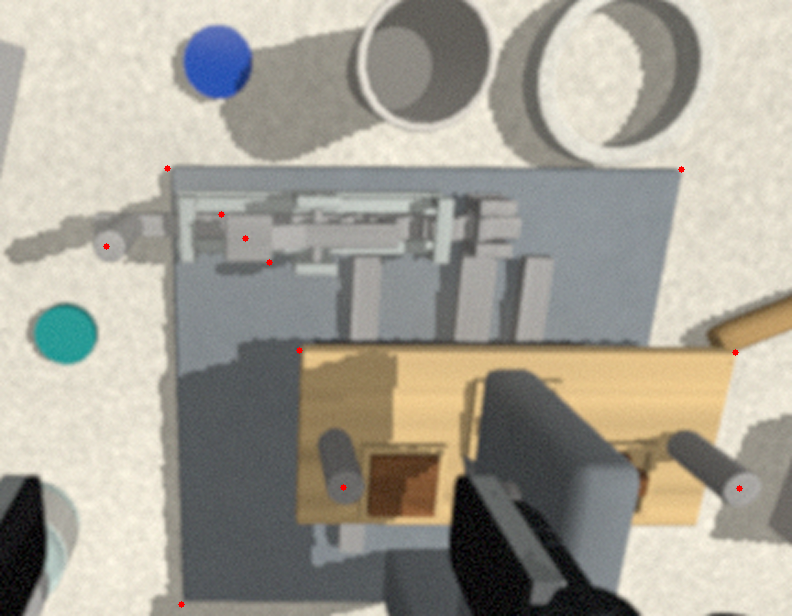

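Candidates:
- **Pad:** plate at wrist pixel (281,158), crop (248,237). The bar's teeth and guide lie next to it at (330,155).
- **Post:** cylinder at (219,161). The right knob at (325,255) looks similar but stands on the tray.
- **Round blank:** the brown disc on the tray under the arm. The blue (268,78) and teal (200,202) discs are decoys.

The pad at (281,158) and the post at (219,161) match the projected model to within about 1–2 px. Next I'll press the pad.

```bash
python3 - <<'E'
from h import *
v=np.load("jig.npy"); v[1]+=.0012; np.save("jig.npy",v)
fingers.gripper_to(0.0,60)
robot.move_to(J((-.12,-.12,.115)),ORI())
print(robot.tip_reach, robot.current_contact_force())
print(robot.line_to(J((-.12,-.12,.074)),velocity=.04,f_stop=12)); print(pose(),robot.current_contact_force())
robot.line_to(J((-.12,-.12,.15)))
p=pose(); im=vision.grab_frame("wrist"); cv2.imwrite("pics/w2.png",im[:,:,::-1])
im=vision.grab_frame("side"); crop(im,220,140,420,340,3,"pics/s2.png"); 
print(robot.current_time_s())
E
```

```text
0.017 [0.19889864 0.12527407 0.74935243]
True
(array([ 0.48487408, -0.07598598,  0.07958496]), array([-1.79787586e+02,  3.53059255e-02,  1.75543183e+02])) [-2.80804845 -0.37142087  8.34375594]
5.675
```

View pics/w2.png

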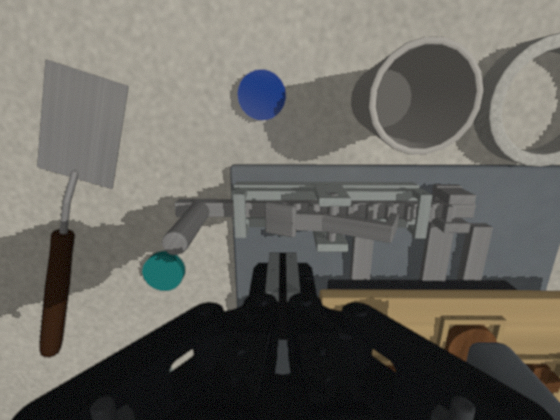

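View pics/s2.png

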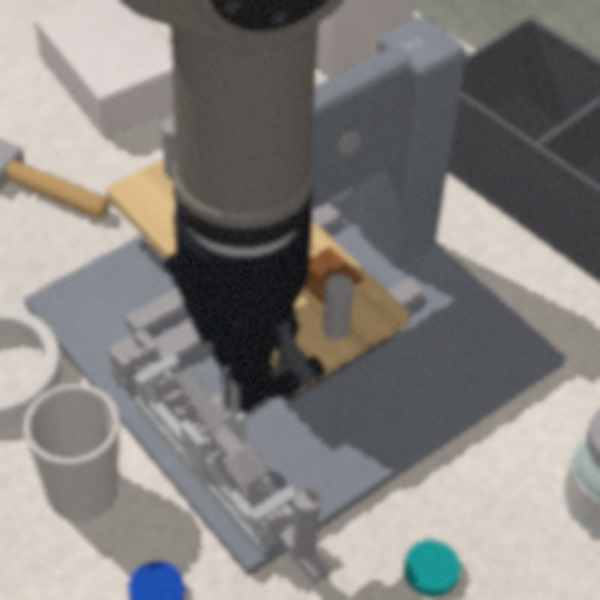

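The pawl's nose is up, and the tip stopped at 62.6 mm, close to the expected 61. Next I'll grip the post and draw the bar.

```bash
python3 - <<'E'
from h import *
q=(-.12,-.185)
robot.line_to(J((*q,.15)))
fingers.gripper_to(0.45)
print(robot.line_to(J((*q,.084)),velocity=.1,f_stop=12))
fingers.gripper_to(0.0,40); print("gap",robot.current_finger_gap()*85, inv(pose()[0]).round(4), robot.current_contact_force())
print(robot.line_to(J((-.12,-.185-.055,.084)),velocity=.06,f_stop=30))
p=inv(pose()[0]); print(p, robot.current_contact_force(),robot.current_finger_gap()*85)
fingers.gripper_to(0.45)
robot.line_to(J((p[0],p[1],.16)))
im=vision.grab_frame("top"); crop(im,225,125,375,275,4,"pics/t3.png")
robot.move_to(J((-.10,-.10,.30)),ORI())
p=pose(); im=vision.grab_frame("wrist"); cv2.imwrite("pics/w3.png",im[:,:,::-1]); np.save("w3.npy",np.array(p))
print(robot.current_time_s())
E
```

```text
False
gap 14.847147305095781 [-0.1193 -0.1851  0.0848] [-0.86701254  0.00495756  3.3604988 ]
False
[-0.11947948 -0.24020493  0.08481782] [-1.34456736  0.94214874  4.8345667 ] 14.753111073112347
10.8333
```

View pics/w3.png

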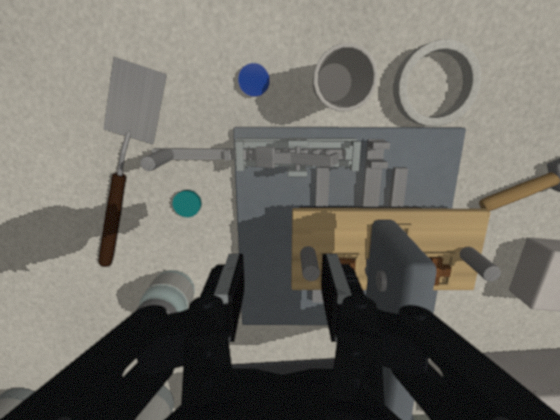

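The bar is drawn about 55 mm, with its post now at (157,159). Next I'll grip the left knob and use the saddle end stops to calibrate x by touch.

```bash
python3 - <<'E'
from h import *
k=(0.,.130)
robot.move_to(J((*k,.27)),ORI())
fingers.gripper_to(0.7)
print(robot.line_to(J((*k,.095)),velocity=.15,f_stop=12))
f0=robot.current_contact_force()
fingers.gripper_to(0.0,60); print("gap",robot.current_finger_gap()*85, inv(pose()[0]).round(4), f0,robot.current_contact_force())
p=pose(); im=vision.grab_frame("wrist"); cv2.imwrite("pics/w4.png",im[:,:,::-1]); np.save("w4.npy",np.array(p))
print(robot.current_time_s())
E
```

```text
False
gap 18.66690820031666 [0.0004 0.13   0.0957] [0.59110833 0.4269334  0.19325703] [-0.86723342  1.36737638  3.33475842]
13.9833
```

View pics/w4.png

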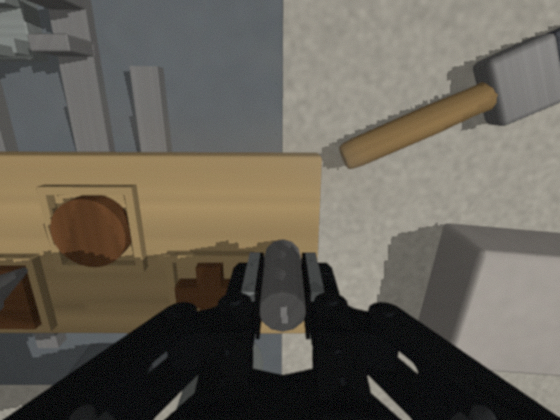

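```bash
python3 - <<'E'
from h import *
z=.0955
def probe(q):
    p0=inv(pose()[0]); s=robot.line_to(J((*q,z)),velocity=.05,f_stop=10); p=inv(pose()[0])
    print(s,(p*1e3).round(2),np.round(robot.current_contact_force(),1)); return p
p0=inv(pose()[0])
a=probe((.042,.130)); b=probe((-.042,.130))
robot.line_to(J((0.,.13,z)),velocity=.1)
c=probe((0.,.130+.048))
print("gap",robot.current_finger_gap()*85,robot.current_time_s())
E
```

```text
True [ 32.43 129.97  95.69] [-2.1  0.3  6. ]
True [-31.69 130.12  95.78] [ 0.2 -0.7  0.4]
True [-1.1000e-01  1.6806e+02  9.5630e+01] [ 0.1 -0.8  4.6]
gap 18.45643806991738 17.0583
```

```bash
cat >> h.py <<'E'
z=.0955
def probe(q):
    s=robot.line_to(J((*q,z)),velocity=.05,f_stop=10); p=inv(pose()[0])
    print(s,(p*1e3).round(2),np.round(robot.current_contact_force(),1)); return p
E
python3 - <<'E'
from h import *
robot.line_to(J((.02,.10,z)),velocity=.1)
a=probe((.042,.10))
robot.line_to(J((.0164,.10,z)),velocity=.06)
p=pose(); im=vision.grab_frame("wrist"); cv2.imwrite("pics/w5.png",im[:,:,::-1]); np.save("w5.npy",np.array(p))
print(inv(p[0])*1e3)
im=vision.grab_frame("side"); crop(im,220,140,420,340,3,"pics/s5.png")
im=vision.grab_frame("wrist"); crop(im,30,120,330,320,2.6,"pics/w5c.png")
print(robot.current_time_s())
E
```

```text
True [ 32.32 100.74  95.68] [-2.5 -0.1  6.1]
[ 15.06591322 100.80341249  95.68996056]
18.8667
```

View pics/w5.png

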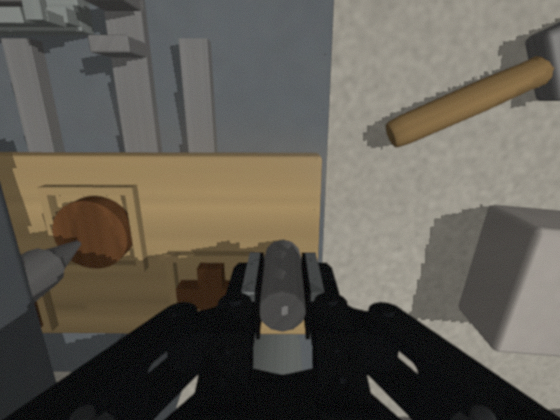

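View pics/s5.png

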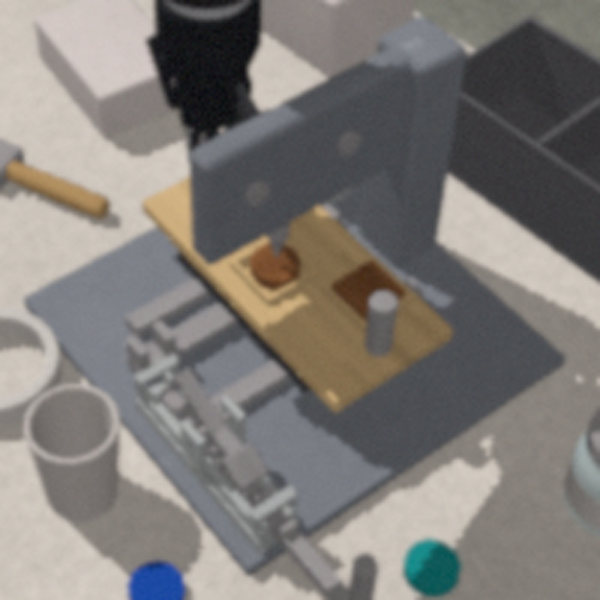

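```bash
cat >> h.py <<'E'
def goto(q,n=4,tol=.00025,v=.06):
    q=np.array(q); cmd=q.copy()
    for i in range(n):
        robot.line_to(J((*cmd,z)),velocity=v); e=q-inv(pose()[0])[:2]
        if np.abs(e).max()<tol: break
        cmd=cmd+e; v=.03
    print("goto",(q*1e3).round(2),"err mm",(e*1e3).round(2),i)
E
python3 - <<'E'
from h import *
goto((.0164,.10))
p=pose(); im=vision.grab_frame("wrist"); cv2.imwrite("pics/w6.png",im[:,:,::-1]); np.save("w6.npy",np.array(p))
print(robot.current_time_s())
C=cam("wrist",p)
print("tip",proj(J((0,0,.078)),C)); t=inv(p[0])-[.0004,.1,0]
print("round pred top",proj(J((t[0]-.016,t[1],.070)),C), t)
for s in (-1,1): print(proj(J((t[0]-.016+s*.019,t[1],.070)),C),proj(J((t[0]-.016,t[1]+s*.019,.070)),C))
crop(im,0,140,200,290,4,"pics/w6c.png")
E
```

```text
goto [ 16.4 100. ] err mm [-0.13 -0.24] 3
19.9167
tip [[ 79.7077383  237.61517154]]
round pred top [[ 89.56134498 231.51712876]] [0.01613333 0.00024029 0.09570518]
[[ 82.42687684 196.2981588 ]] [[ 52.87224243 231.46010594]]
[[ 96.20254895 264.30112308]] [[126.26993141 231.57418185]]
```

View pics/w6c.png

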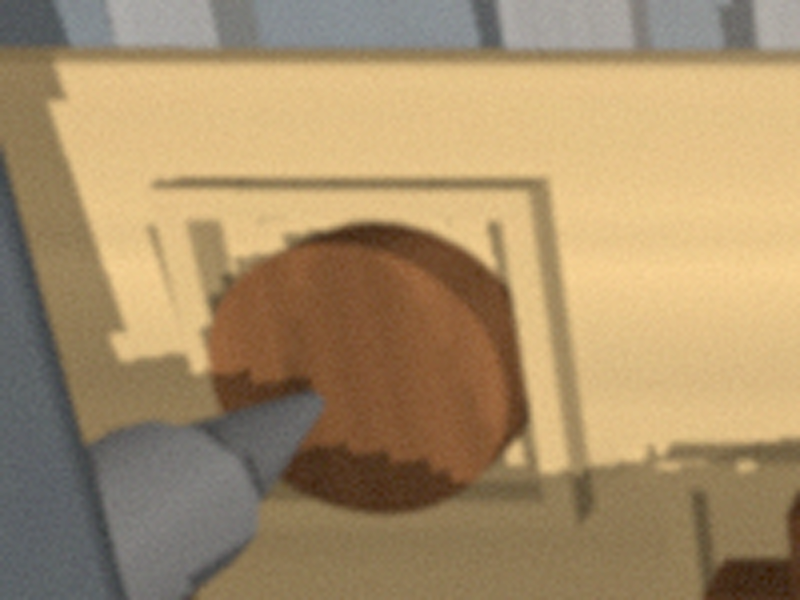

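```bash
python3 - <<'E'
from h import *
from scipy.optimize import least_squares
p=np.load("w6.npy"); C=cam("wrist",p)
E=np.array([(210,350),(222,300),(260,262),(340,240),(380,512),(440,497),(300,490),(480,470),(506,400),(490,330),(450,280),(400,252)])/4+[-.4,139.6]
b=np.array([325,394])/4+[-.4,139.6]-proj(J((0,0,.078)),C)[0]; print("bias",b)
def res(v):
    out=[]
    for e in E:
        P=inv(back(e-b,.070,C)); out.append(np.hypot(*(P[:2]-v[:2]))-.019)
    return out
r=least_squares(res,[0,0]); print(r.x*1e3,(np.array(res(r.x))*1e3).round(1))
im=cv2.imread("pics/w6.png")[140:290,:200]; c=cv2.resize(im,None,fx=4,fy=4,interpolation=cv2.INTER_CUBIC)
th=np.linspace(0,6.28,100); pts=np.array([proj(J((r.x[0]+.019*np.cos(t),r.x[1]+.019*np.sin(t),.07)),C)[0]+b for t in th])
cv2.polylines(c,[((pts-[-.4,139.6])*4).astype(int)],True,(0,0,255)); cv2.imwrite("pics/w6f.png",c)
# pocket centre check: rim outer? print pocket inner corners
E
```

```text
bias [1.1422617  0.48482846]
[ 1.5010688 -0.5881667] [-0.  -0.1 -0.4 -0.1  0.4 -0.4  0.5 -0.2 -0.3  0.2  0.5  0.2]
```

View pics/w6f.png

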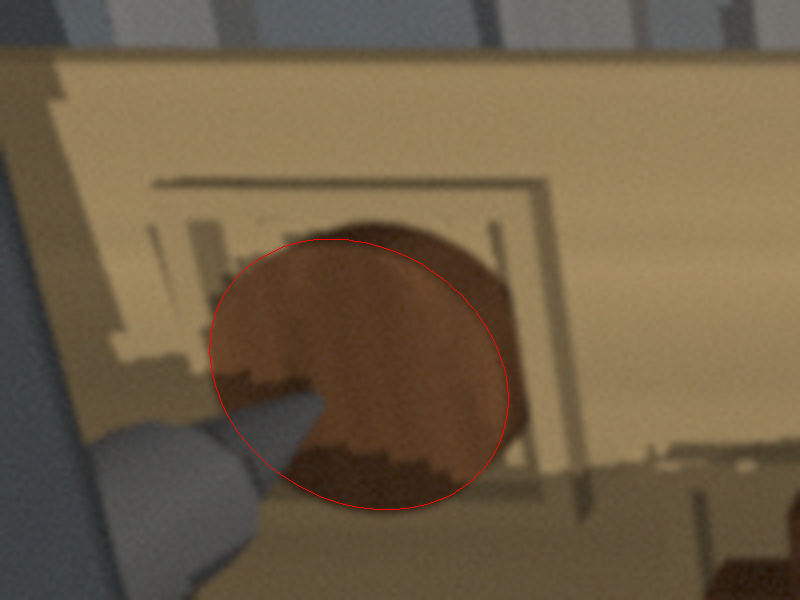

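```bash
python3 - <<'E'
from h import *
p=np.load("w6.npy"); C=cam("wrist",p); b=np.array([1.14,.48]); t=np.array([.01613,.00024])
off=np.array([-.4,139.6])
im=cv2.imread("pics/w6.png")[140:290,:200]; c=cv2.resize(im,None,fx=4,fy=4,interpolation=cv2.INTER_CUBIC);c=np.clip(c*1.4,0,255).astype(np.uint8)
def pl(pts,col):
    q=np.array([proj(J(x),C)[0]+b for x in pts]); cv2.polylines(c,[((q-off)*4).astype(int)],False,col)
X=t[0];Y=t[1]
pl([(X-.055,Y-.03,.06),(X-.055,Y+.1,.06)],(0,0,255))
px,py=X-.016,Y
for h,zz,col in((.02,.06,(255,0,0)),(.02,.066,(0,255,0))):
    pl([(px-h,py-h,zz),(px-h,py+h,zz),(px+h,py+h,zz),(px+h,py-h,zz),(px-h,py-h,zz)],col)
cv2.imwrite("pics/w6g.png",c)
E
```

```text
(no output)
```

View pics/w6g.png

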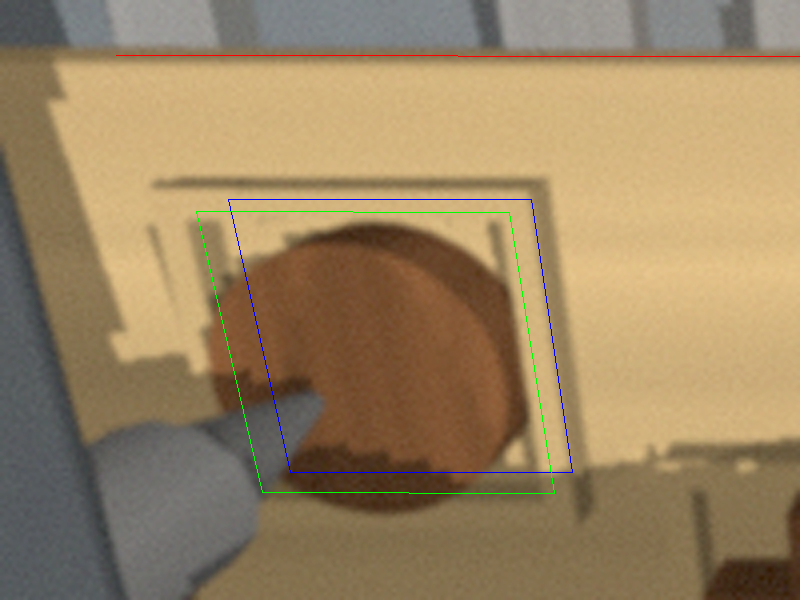

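The pointer tip sits at about (81,238.5). The disc fit puts its centre about (+1.0..1.5, −0.6) mm from the tip, so the blank is off-centre within its 1 mm play. I'll correct for that, dwell, then go on to the square.

```bash
python3 - <<'E'
from h import *
goto((.0164-.001,.10+.0006),tol=.0002,v=.03)
robot.pause(1.5)
p=pose(); im=vision.grab_frame("wrist"); cv2.imwrite("pics/w7.png",im[:,:,::-1]); np.save("w7.npy",np.array(p))
crop(im,0,140,200,290,4,"pics/w7c.png")
print(robot.current_time_s())
E
```

```text
goto [ 15.4 100.6] err mm [ 0.19 -0.12] 3
22.475
```

View pics/w7c.png

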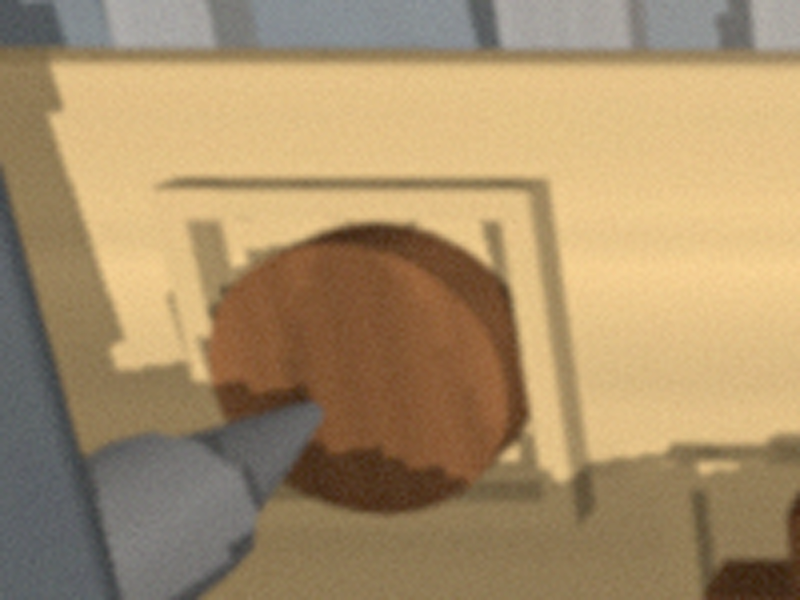

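The tip now sits over the disc's centre to within about 0.4 mm. Next is the square.

```bash
python3 - <<'E'
from h import *
goto((-.0236,.160),tol=.0002,v=.08)
robot.pause(.3)
fingers.gripper_to(0.6)
q=inv(pose()[0]); robot.line_to(J((q[0],q[1],.18)))
p=pose(); im=vision.grab_frame("wrist"); cv2.imwrite("pics/w8.png",im[:,:,::-1]); np.save("w8.npy",np.array(p))
C=cam("wrist",p); print("tip",proj(J((0,0,.078)),C), "ctr", proj(J((0,0,.07)),C))
print(proj([J((sx*.019,sy*.019,.07)) for sx,sy in((-1,-1),(-1,1),(1,1),(1,-1))],C))
print(robot.current_time_s())
im=vision.grab_frame("side"); crop(im,220,140,420,340,3,"pics/s8.png")
E
```

```text
goto [-23.6 160. ] err mm [ 0.14 -0.17] 2
tip [[ 83.35289883 240.29395485]] ctr [[ 89.27720566 236.15503324]]
[[ 60.66475216 213.91294409]
 [108.79771257 213.95565751]
 [116.63106197 257.41874313]
 [ 70.64811695 257.34065826]]
25.5583
```

View pics/w8.png

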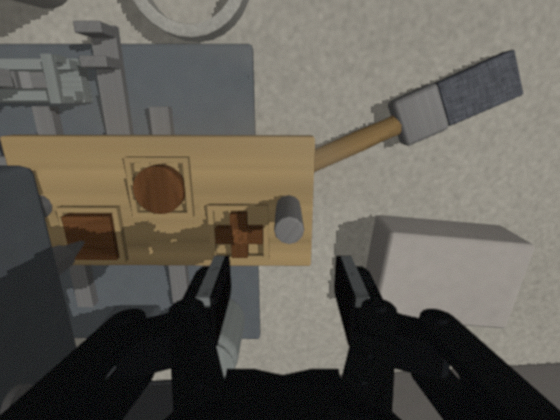

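View pics/s8.png

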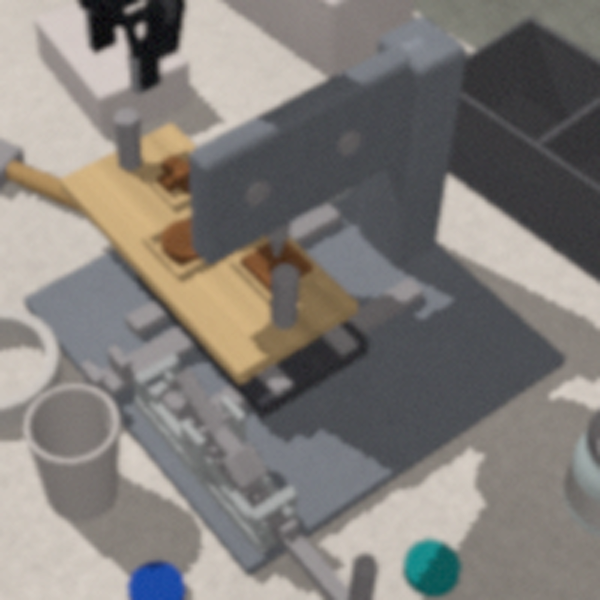

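```bash
python3 - <<'E'
from h import *
p=np.load("w8.npy"); C=cam("wrist",p); x0,y0,s=30,190,7
im=cv2.imread("pics/w8.png")[y0:275,x0:140]; c=cv2.resize(im,None,fx=s,fy=s,interpolation=cv2.INTER_CUBIC);c=np.clip(c*1.7,0,255).astype(np.uint8)
cv2.imwrite("pics/w8a.png",c)
off=np.array([x0,y0])-.5+.5/s
def pl(pts,col,cl=True):
    q=proj([J(x) for x in pts],C); cv2.polylines(c,[((q-off)*s).astype(int)],cl,col)
pl([(a*.019,b*.019,.07) for a,b in((-1,-1),(-1,1),(1,1),(1,-1))],(0,0,255))
pl([(a*.02,b*.02,.066) for a,b in((-1,-1),(-1,1),(1,1),(1,-1))],(0,255,0))
pl([(0,0,.078),(0,.0005,.078)],(255,0,0))
cv2.imwrite("pics/w8b.png",c); print((proj(J((0,0,.078)),C)[0]-off)*s)
E
```

```text
[376.47248121 355.06133726]
```

View pics/w8a.png

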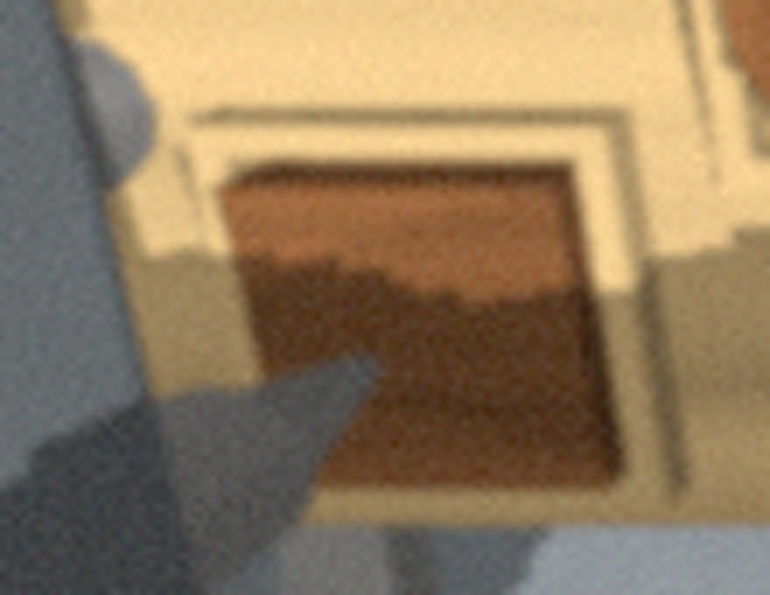

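View pics/w8b.png

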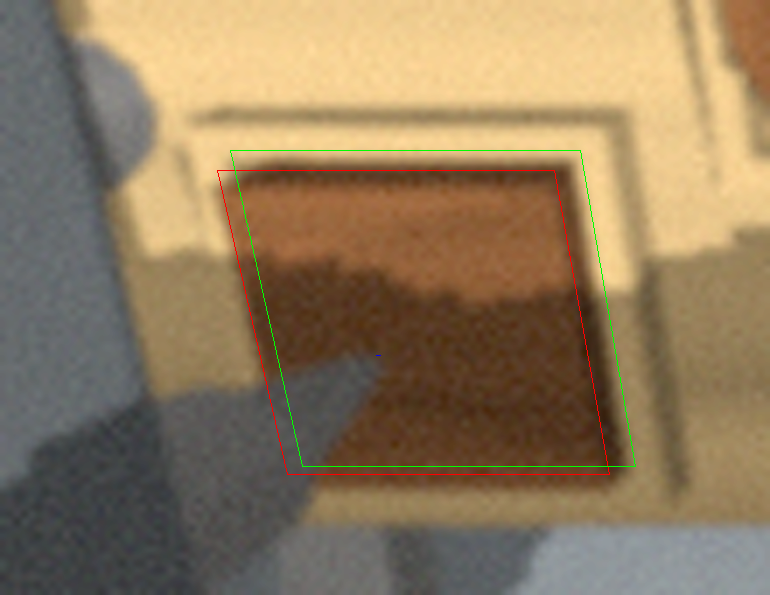

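The square's edges and the tip agree with "centred" to within about 0.5 mm: tip at crop (380,362), square top from x 222 to 610. I'll finish the dwell here, move the tray with the left knob, then change to the right knob.

```bash
python3 - <<'E'
from h import *
robot.pause(1.0)
q=inv(np.load("w8.npy")[0])
robot.line_to(J((q[0],q[1],z)))
fingers.gripper_to(0.0,60)
robot.line_to(J((-.0216,.092,z)),velocity=.08)
q=inv(pose()[0]); print(q); ty=q[1]-.1
fingers.gripper_to(0.6)
robot.line_to(J((q[0],q[1],.275)),velocity=.2)
k=(q[0],ty-.1)
robot.line_to(J((*k,.275)),velocity=.25)
print(robot.line_to(J((*k,z)),velocity=.15,f_stop=12))
fingers.gripper_to(0.0,60); print(robot.current_finger_gap()*85,inv(pose()[0]))
a=probe((-.042,k[1]))
goto((-.0216,-.155),v=.08)
a=probe((-.0216,-.21))
print(robot.current_time_s())
E
```

```text
[-0.02097375  0.09106001  0.09706979]
False
18.217327115473616 [-0.02050541 -0.1090298   0.09633896]
True [ -29.49 -108.91   96.48] [ 2.6 -0.9  0.3]
goto [ -21.6 -155. ] err mm [-0.08 -0.48] 3
True [ -21.51 -168.26   96.17] [0.1 2.  6. ]
35.2083
```

```bash
python3 - <<'E'
from h import *
robot.line_to(J((-.0216,-.160,z)),velocity=.05)
a=probe((-.042,-.160)); print(pose()[0])
robot.line_to(J((0.0,-.160,z)),velocity=.1)
b=probe((.045,-.160))
print("centre",(a+b)[:2]/2)
goto((-.022+(a[0]+b[0])/2,-.160),v=.08)
robot.pause(.2)
p=pose(); im=vision.grab_frame("wrist"); cv2.imwrite("pics/w9.png",im[:,:,::-1]); np.save("w9.npy",np.array(p))
print(robot.current_time_s())
E
```

```text
True [ -29.71 -160.22   96.4 ] [ 2.8 -0.7  0.6]
[ 0.57183037 -0.11951627  0.09639999]
True [  34.5  -160.6    96.22] [-1.6  0.8  5.7]
centre [ 0.0023974  -0.16040936]
goto [ -19.6 -160. ] err mm [-0.29  0.11] 3
38.8417
```

View pics/w9.png

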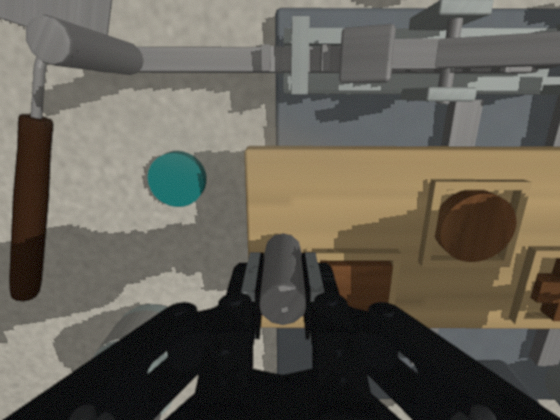

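```bash
python3 - <<'E'
from h import *
fingers.gripper_to(0.6)
q=inv(pose()[0]); robot.line_to(J((q[0],q[1],.18)))
p=pose(); im=vision.grab_frame("wrist"); cv2.imwrite("pics/w10.png",im[:,:,::-1]); np.save("w10.npy",np.array(p))
print(robot.current_time_s(),q)
C=cam("wrist",p); t=proj(J((0,0,.078)),C)[0]; x0,y0,s=int(t[0])-60,int(t[1])-45,7
c=cv2.resize(im[y0:y0+85,x0:x0+110,::-1],None,fx=s,fy=s,interpolation=cv2.INTER_CUBIC);c=np.clip(c*1.7,0,255).astype(np.uint8)
cv2.imwrite("pics/w10a.png",c)
off=np.array([x0,y0])-.5+.5/s
def pl(pts,col,cl=True):
    q=proj([J(x) for x in pts],C); cv2.polylines(c,[((q-off)*s).astype(int)],cl,col)
w=.0065;r=.019
pl([(-r,-w,.07),(-r,w,.07),(-w,w,.07),(-w,r,.07),(w,r,.07),(w,w,.07),(r,w,.07),(r,-w,.07),(w,-w,.07),(w,-r,.07),(-w,-r,.07),(-w,-w,.07)],(0,0,255))
pl([(a*.02,b*.02,.066) for a,b in((-1,-1),(-1,1),(1,1),(1,-1))],(0,255,0))
pl([(0,0,.078),(0,.0005,.078)],(255,0,0))
cv2.imwrite("pics/w10b.png",c); print((t-off)*s)
E
```

```text
40.025 [-0.01932591 -0.15857598  0.0949002 ]
[429.11309342 320.6108976 ]
```

View pics/w10a.png

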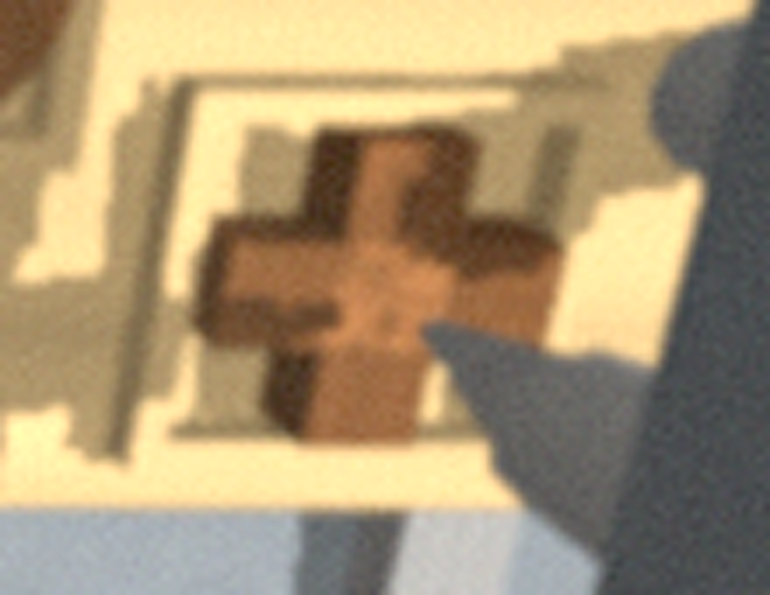

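View pics/w10b.png

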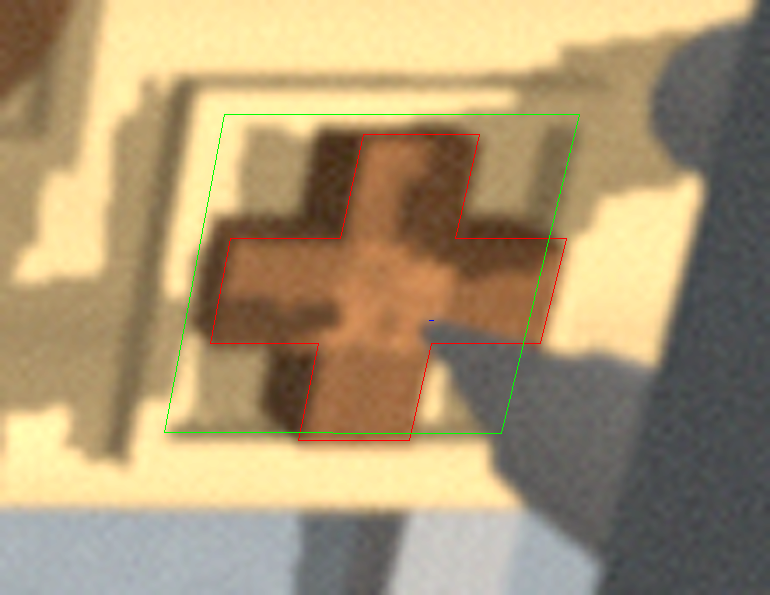

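The tip is at crop (424,325). The cross sits about 0.7 mm to +y of it, because the release spring-back dragged the tray slightly. I'll regrip, trim y, relieve the command before letting go, and check again.

```bash
python3 - <<'E'
from h import *
q=inv(np.load("w10.npy")[0])
robot.line_to(J((q[0],-.1600,z)),velocity=.12)
fingers.gripper_to(0.0,60); g=inv(pose()[0]); print("grip",g*1e3,robot.current_contact_force())
goto((g[0],-.1603),tol=.0002,v=.03)
a=inv(pose()[0]); robot.line_to(J(a),velocity=.02); b=inv(pose()[0]); print(a*1e3,b*1e3)
fingers.gripper_to(0.5); c=inv(pose()[0]); print(c*1e3)
robot.line_to(J((c[0],c[1],.18)))
p=pose(); im=vision.grab_frame("wrist"); cv2.imwrite("pics/w11.png",im[:,:,::-1]); np.save("w11.npy",np.array(p))
print(robot.current_time_s())
C=cam("wrist",p); t=proj(J((0,0,.078)),C)[0]; x0,y0,s=int(t[0])-60,int(t[1])-45,7
c=cv2.resize(im[y0:y0+85,x0:x0+110,::-1],None,fx=s,fy=s,interpolation=cv2.INTER_CUBIC);c=np.clip(c*1.7,0,255).astype(np.uint8)
cv2.imwrite("pics/w11a.png",c)
off=np.array([x0,y0])-.5+.5/s; bias=np.array([-5,5])/7
w=.0065;r=.019
Q=proj([J(x) for x in [(-r,-w,.07),(-r,w,.07),(-w,w,.07),(-w,r,.07),(w,r,.07),(w,w,.07),(r,w,.07),(r,-w,.07),(w,-w,.07),(w,-r,.07),(-w,-r,.07),(-w,-w,.07)]],C)+bias
cv2.polylines(c,[((Q-off)*s).astype(int)],True,(0,0,255)); cv2.circle(c,tuple(((t+bias-off)*s).astype(int)),3,(255,0,0),-1)
cv2.imwrite("pics/w11b.png",c); print((t+bias-off)*s)
E
```

```text
grip [ -19.26070686 -160.06408274   96.50766296] [-1.39254992  0.63458805  4.17540328]
goto [ -19.26 -160.3 ] err mm [-0.16 -0.1 ] 3
[ -19.09677186 -160.2016214    96.43143148] [ -19.0054129  -160.19009434   96.51922924]
[ -19.57231097 -160.28910833   95.91893547]
43.6417
[418.06984578 327.37047083]
```

View pics/w11a.png

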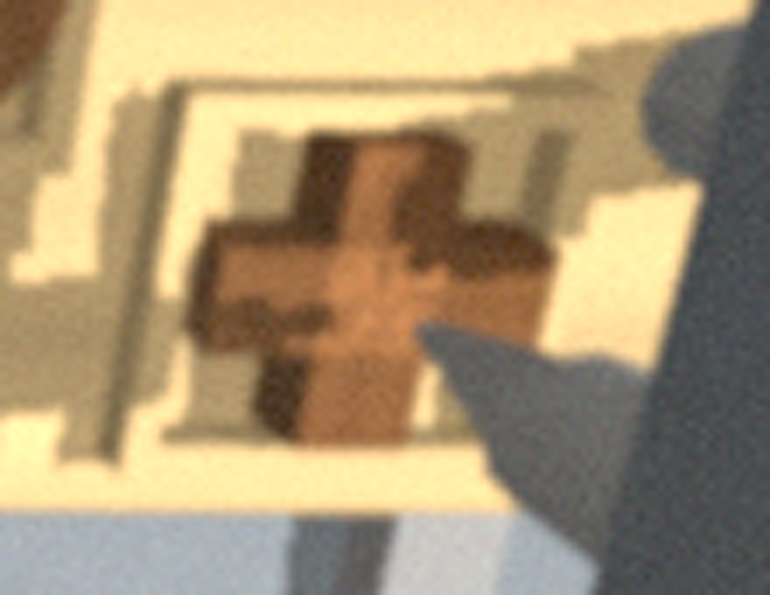

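View pics/w11b.png

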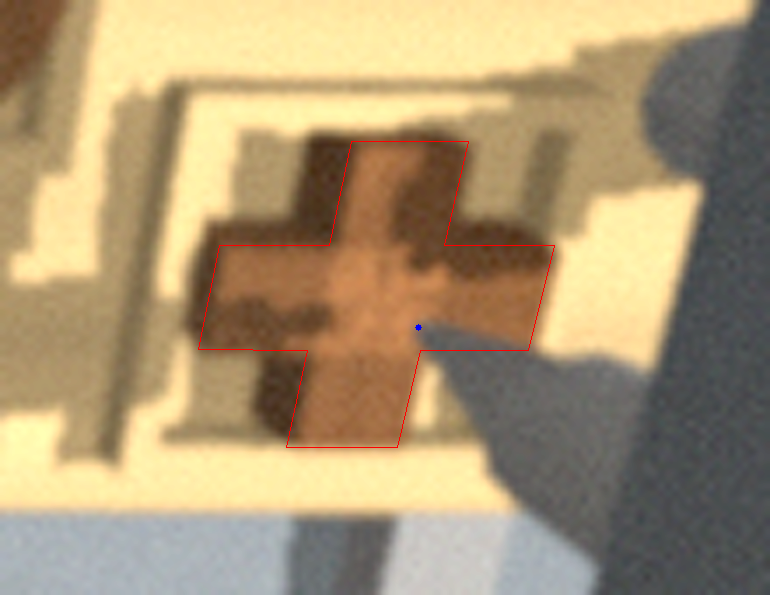

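Cross overlay and tip now agree to within about 0.3–0.5 mm. I'll retreat, check the whole scene and dwell before handing in.

```bash
python3 - <<'E'
from h import *
q=inv(pose()[0]); robot.line_to(J((q[0],q[1],.30)),velocity=.2)
robot.pause(1.0)
im=vision.grab_frame("side"); crop(im,140,100,470,400,2,"pics/s12.png")
im=vision.grab_frame("top"); crop(im,130,70,450,320,2.4,"pics/t12.png")
print(robot.current_time_s())
E
```

```text
45.4917
```

View pics/s12.png

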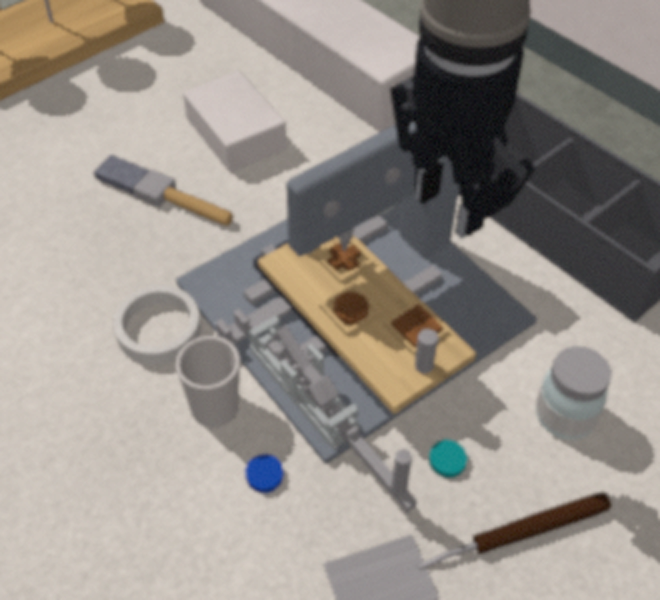

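View pics/t12.png

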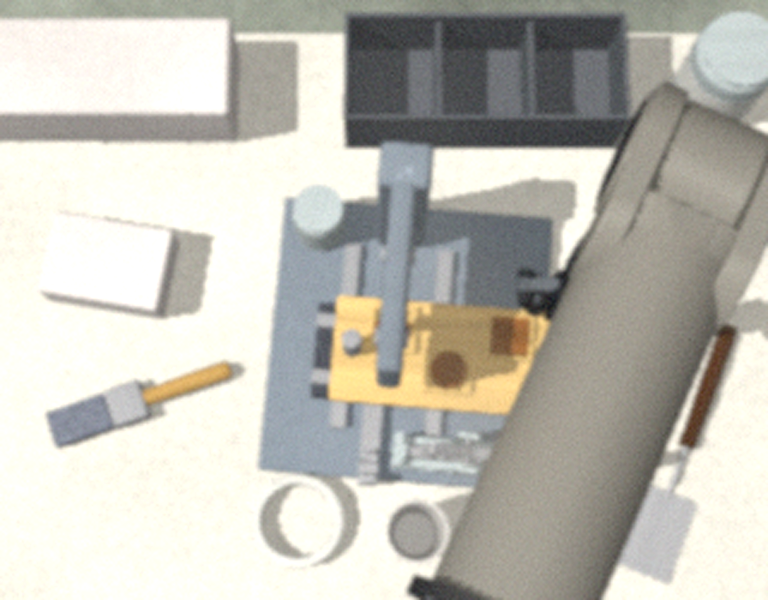

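The side view shows the bar drawn (post at crop (400,470)), the cross under the pointer, and the other things where they were. I'm handing in.

```bash
python3 -c "
from h import *
workorder.close_job(); print(robot.current_time_s())"
```

```text
the job is handed in; nothing more can be done
the job is handed in; nothing more can be done
```

The job is handed in, at about 46 s on the robot's clock. I tipped the pawl clear and drew the bar about 55 mm out of the fork. I then stopped the round, square and cross blanks under the pointer in that order, for over a second each. The cross is left beneath the pointer with the gripper clear.

**Last checks**
- **Round:** about 0.4 mm from the pointer in the wrist picture, after a 1 mm correction for its play in the pocket.
- **Square:** about 0.5 mm off, and not corrected.
- **Cross:** about 0.3–0.5 mm off. The first release dragged it roughly 0.7 mm, so I regripped, trimmed it and checked again.
- **Scene:** the final side picture shows the bar still drawn and the blanks in their pockets. Nothing else looks moved, but I compared that only by eye. In the top picture the robot's arm hides part of the scene.

**Disagreement:** the saddle end stops gave a 2.4 mm x offset with the right knob held, against 0.4 mm with the left. I took this as a shift in the grip and used the end-stop centre; the cross picture agreed with it.

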